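# Wind the board stage up level with its rest

### The arm

A 6-joint arm with a two-finger parallel gripper is mounted at the origin on the work surface. World frame = base frame: x ahead of the robot, y to its left, z up, the work surface at z = 0. Lengths are in m, angles in rad, forces in N, time in s.
With the tool pointing down it reaches from about 0.375 to 0.9 m from the base axis. Payload 3.1 kg.
Tool frame: the origin (TCP) lies at the very end of the fingers, on their centre line; the grasp point (between the pads) lies 19 mm behind it (manip.grasp_offset is the distance from the TCP to the grasp point, in m); y points along the fingers, z is the direction in which the jaws open and shut, and the axes are right-handed (so a half turn about y gives the same grasp; the last joint's range is limited). The gripper opens to 85 mm and grips with 20 to 120 N. Pads are 22 mm wide; open, the fingers measure 114 mm over their backs; the gripper's body (76 mm by 85 mm) begins 54 mm behind the grasp point. The pads swing forward as they close: fully open they stand 13 mm farther back than shut.
Start: joints at [-1.333, 0.527, 1.433, -0, 1.181, -0.178], TCP at [0.252, -0.572, 0.231] pointing down, gripper open.
Joint ranges: [-3.08, 3.08], [-0.75, 2.2], [0.22, 2.44], [-1.43, 4.57], [0, 2.65], [-2.85, 2.85]. Speed limits (rad/s): [2.79, 2.79, 3.14, 3.14, 3.14, 3.14].

### API

Orientations are given as a unit quaternion [x, y, z, w].
In Python, from station import manip gives the robot as it stands.
- The arm moves only by the tool apply_moves, never from a script. Its argument "motion" is a list of rows, each a list of 5 numbers: the finger opening in mm, from 0 to 85.4, then the shift along the tool's x, y, z in units of 30 mm (1.0 is 30 mm), then the turn about the tool's y in units of 10 degrees (1.0 is 10 degrees). In form: [[fingers, x, y, z, twist], ...]. A call has 1 to 12 rows; each row is the pose to reach, as a shift and turn from the pose commanded when the call began, along the tool's axes at that moment; what a row does not reach only later rows make up. A row lasts 1/8 s, in which the tool goes at most 62.5 mm and 10.7 degrees, less where a joint would pass 70% of its speed; a pose out of reach is approached as far as the arm can. A call with a gripper value outside its range is refused whole. The fingers move at their own pace and stop on an object; "squeeze" is the grip in N (left out, the last holds). Time passes only in rows, so rows that repeat a pose let the fingers close. It gives the time, the measured TCP pose, the force and the opening at its end, in the units of the state.
- manip.sense(): the state, without advancing time (a new reading comes with each control period).
- manip.snapshot(name): name is "scene" or "top" or "wrist"; returns the picture (480x640x3 uint8, red, green, blue); there is no depth.
- manip.get_calibration(name): a dict with "intrinsics" (3x3 intrinsics, pixels), "extrinsics" (4x4, takes a point from camera to world coordinates). Camera axes: x right, y up, looking along -z (the intrinsics and any distortion apply to the point x, -y, -z); pixel columns grow to the right and rows downward; lengths in m; the calibration is good to about 2 mm. A picture is of the moment at which its call begins: read the wrist's pose just before it. get_calibration takes no time and is no camera call; for the wrist camera it gives the pose at the moment of the call.
- manip.sign_off(): hands the job in, once; it reports no verdict.
The state is a dict: "t": time; "q": joint angles; "qd": joint speeds; "tau": joint torques, N m; "tcp_pos": TCP position; "tool_rot": TCP orientation; "force": force on the tool from outside, world axes, zero at the start; "ft_torque": the same for the moment, N m; "finger_gap": opening from 0.0 (shut) to 1.0 (fully open).
Only numpy, scipy, OpenCV 4.12 (cv2) and the standard library are available. Lean on these libraries where they do the work, as an engineer would, in place of code of your own. Each camera call takes 0.05 s, during which the arm holds its last target.

### The job

Hold the crank of the board lift by its knob and wind it clockwise (seen from above), several full turns, until the stage that carries the circuit board is level with the small fixed rest plate beside it; then let go. Keep the crank seated on its square shaft throughout, raise the stage only by the crank, and leave the look-alike crank of the wire winder alone.

Things in the scene. Friction and masses are not known exactly. Their poses are not given: they have to be found in the camera images.
- crank_knob (a point): centre of the upright black knob (22 mm diameter, 50 mm tall) of the board lift's loose crank. It spins freely on its pin. It stands 50 mm off the shaft axis, at the start on the robot's side, on a flat aluminium arm whose top is 33 mm below this point. The square hub is only slipped over the shaft (1 mm play a side, 26 mm deep): lifting pulls it off. Seated: about 26 mm above shaft_end.
- shaft_end (a point): point on the axis of the lift's vertical drive shaft, level with the crank hub's top; the 16 mm square end reaches 4 mm higher. Fixed in a run. Below is a grey gear column 64 mm square, 130 mm high. About 3 N at the knob turns it. Clockwise from above raises the stage 20 mm per full turn, anticlockwise lowers it; it stays where left. Starts at the lower stop, 4 turns from the upper.
- stage: the lift's stage: a 130 mm square, 8 mm thick aluminium plate that moves straight up and down, a green circuit board between two low strips on it. Origin: centre of the plate's top face (board parts stand up to 8 mm higher), 165 mm from the shaft axis on the side away from the robot. The level wanted is 45 to 65 mm above the start.
- rest_top (a point): the fixed rest: a 60 x 46 mm aluminium plate, 8 mm thick, on a round post beside the stage (to the left, seen from the robot). Point at the centre of its top face, the level the stage's top face must reach. It does not move; its height differs from run to run.
- winder_knob (a point): centre of the knob of the wire winder's crank, the bystander: same shape and size as the lift's crank, but its base carries a white spool of wire, with no stage. To be left alone. The lift and the winder may change sides.
There are look-alikes about, which are no part of the job. What is shaped like the part that bears crank_knob but blue or brown is not meant.

How it is judged:
At the end, for the whole second after the job is handed in: The stage's top face is level with the top of the rest to within 10 mm and at rest, and the crank still sits upright on its square shaft (knob within 10 mm of its seated height and of its 50 mm radius, tilt under 0.2 rad) (z of stage in the frame of rest_top between -0.01 and 0.01 m and linear speed of stage below 0.005 m/s and z of crank_knob in the frame of shaft_end between 0.017 and 0.035 m and horizontal distance between crank_knob and shaft_end between 0.04 and 0.06 m and angle between crank_knob's own z axis and vertical below 0.2 rad); the robot touches nothing.
It fails at once if the crank slips up off its square shaft (knob more than 15 mm above its seated height) (z of crank_knob in the frame of shaft_end above 0.042 m).
It fails at once if the stage is pushed or lifted by the robot (more than 3 N) (contact force between any of the fingers, the arm and stage above 3 N).
It fails at once if the winder's crank is turned (its knob moved more than 20 mm) (distance of winder_knob from where it was at the start of the episode above 0.02 m).
It also fails if it takes over 72 s, if anything falls off the work surface, if the arm or the gripper's body presses on something with over 40 N, if the wrist force passes 120 N, or if a joint passes its speed limit or range.

## Working session

There is one attempt and no reset: what is moved stays moved. The work goes in short steps, Python scripts to look and compute and a tool call to move; the robot and the scene stay as the last step left them, time stands still between calls to the robot, and variables do not carry over. Pictures are saved under pics/ and viewed, and the job is handed in when it is done.

Besides the shell and the picture viewer there is one more tool, called after "Request:" by a JSON object that holds its "op" and its "data", one argument or row to a line. apply_moves: Moves the arm, as the interface text tells. Its arguments: {"type":"object","properties":{"motion":{"type":"array"},"squeeze":{"type":"number"}},"required":["motion"]}

```bash
mkdir -p pics; ls; python3 - <<'E'
from station import manip
import cv2, numpy as np
np.set_printoptions(precision=4,suppress=True)
s=manip.sense(); print(s)
for n in ["scene","top","wrist"]:
    c=manip.get_calibration(n); print(n,c)
    cv2.imwrite(f"pics/{n}0.png",manip.snapshot(n)[:,:,::-1])
print(manip.grasp_offset)
E
```

```text
pics
{'t': 0.0, 'q': array([-1.3335,  0.5285,  1.4339, -0.    ,  1.1814, -0.1785]), 'qd': array([ 0.0014,  0.0015, -0.0006,  0.0004, -0.0002, -0.0013]), 'tau': array([  0.0003, -44.2344, -17.8024,  -0.0002,   0.0086,  -0.    ]), 'tcp_pos': array([ 0.2523, -0.571 ,  0.2303]), 'tool_rot': array([-0.146 ,  0.6926, -0.6911,  0.1459]), 'force': array([-0.1514,  0.0029, -0.1539]), 'ft_torque': array([ 0.011 , -0.0344,  0.0123]), 'finger_gap': 1.0013940460070037}
scene {'intrinsics': array([[589.0925,   0.    , 315.8445],
       [  0.    , 589.0925, 242.0126],
       [  0.    ,   0.    ,   1.    ]]), 'extrinsics': array([[ 0.7765, -0.3552,  0.5205,  1.0748],
       [ 0.6298,  0.4657, -0.6217, -0.6082],
       [-0.0216,  0.8105,  0.5853,  0.8465],
       [ 0.    ,  0.    ,  0.    ,  1.    ]])}
top {'intrinsics': array([[624.8752,   0.    , 322.2114],
       [  0.    , 624.8752, 232.0426],
       [  0.    ,   0.    ,   1.    ]]), 'extrinsics': array([[-0.0232,  0.9809, -0.1933,  0.2268],
       [-0.9997, -0.0225,  0.0055,  0.0894],
       [ 0.001 ,  0.1933,  0.9811,  1.4693],
       [ 0.    ,  0.    ,  0.    ,  1.    ]])}
wrist {'intrinsics': array([[404.4672,   0.    , 317.0348],
       [  0.    , 404.4672, 240.7439],
       [  0.    ,   0.    ,   1.    ]]), 'extrinsics': array([[ 0.4028,  0.8735,  0.2734,  0.322 ],
       [-0.9153,  0.3847,  0.1193, -0.5411],
       [-0.001 , -0.2983,  0.9545,  0.3728],
       [ 0.    ,  0.    ,  0.    ,  1.    ]])}
0.0187
```

View pics/scene0.png

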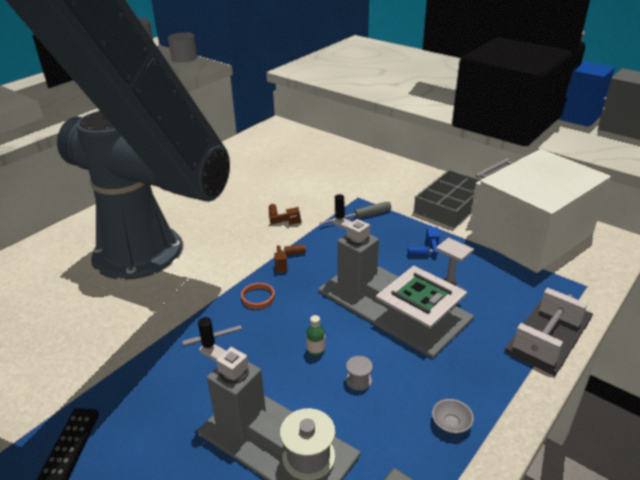

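View pics/top0.png

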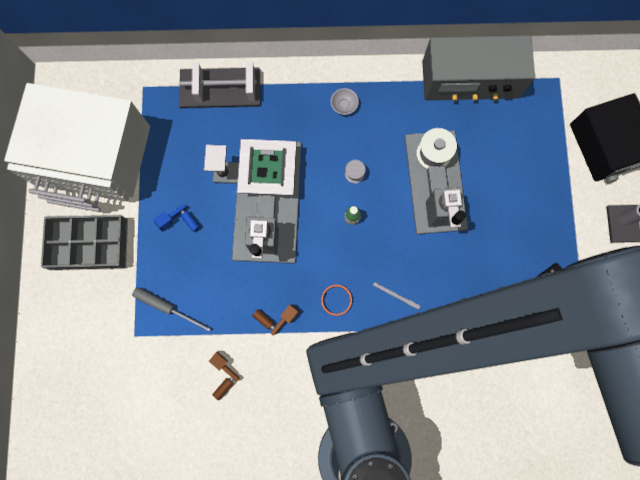

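View pics/wrist0.png

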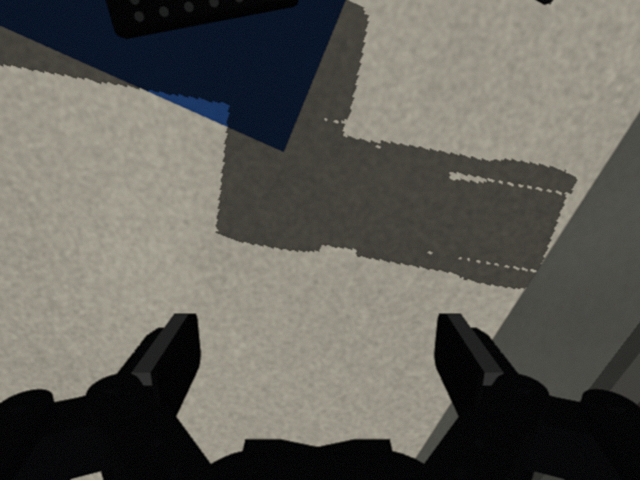

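The lift is at the left of the top view: hub (258,229), knob (255,249), stage (267,165), rest (216,157). The winder with the white spool is on the right, at (450,200). I'll zoom in for precise pixels.

```bash
python3 - <<'E'
import cv2
a=cv2.imread("pics/top0.png")[130:280,190:320]
b=cv2.imread("pics/scene0.png")[180:360,310:490]
cv2.imwrite("pics/topc.png",cv2.resize(a,None,fx=5,fy=5,interpolation=cv2.INTER_CUBIC)[:, :][:750,:650][:600])
cv2.imwrite("pics/topc2.png",cv2.resize(a[70:],None,fx=6,fy=6,interpolation=cv2.INTER_CUBIC))
cv2.imwrite("pics/scc.png",cv2.resize(b[:,:],None,fx=3.3333,fy=3.33333,interpolation=cv2.INTER_CUBIC))
E
```

```text
(no output)
```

View pics/topc.png

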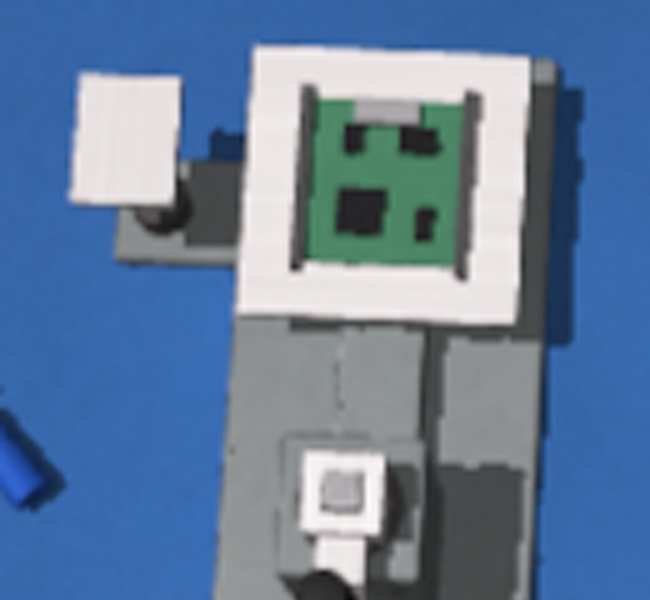

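View pics/topc2.png

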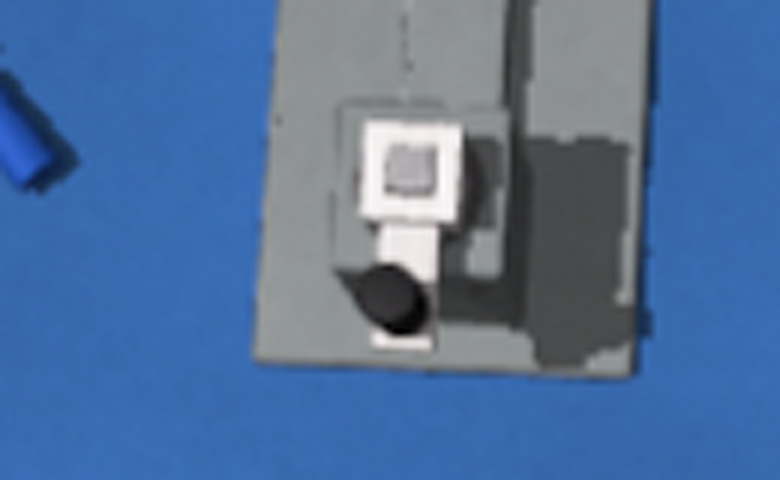

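View pics/scc.png

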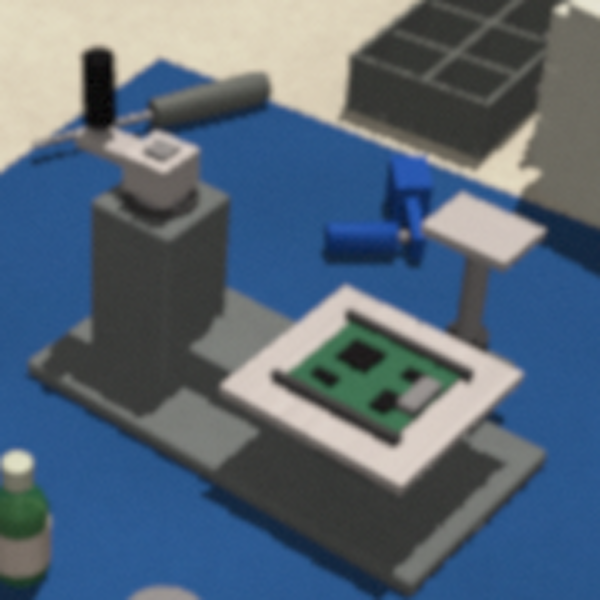

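```bash
cat > h.py <<'E'
from station import manip
import numpy as np, cv2
np.set_printoptions(precision=4,suppress=True)
def P(n):
    c=manip.get_calibration(n);T=np.linalg.inv(c["extrinsics"]);return c["intrinsics"]@np.diag([1,-1,-1])@T[:3]
def tri(a,b,n1="top",n2="scene"):
    X=cv2.triangulatePoints(P(n1),P(n2),np.array(a,float).reshape(-1,2).T,np.array(b,float).reshape(-1,2).T)
    X=(X[:3]/X[3]).T
    def pr(n):
        h=np.c_[X,np.ones(len(X))]@P(n).T; return h[:,:2]/h[:,2:]
    return X,np.linalg.norm(pr(n1)-np.array(a),axis=1),np.linalg.norm(pr(n2)-np.array(b),axis=1)
E
python3 - <<'E'
from h import *
c=lambda p,s,o:(np.array(p,float)+.5)/s-.5+np.array(o)
T1=lambda p:c(p,5,(190,130));T2=lambda p:c(p,6,(190,200));S=lambda p:c(p,3.33333,(310,180))
def show(n,a,b):
    X,e,f=tri(np.atleast_2d(a),np.atleast_2d(b));print(n,X,e,f,X.mean(0))
show("shaft",T2([[411,168]]),S([[163,149]]))
show("knobtop",T2([[388,297]]),S([[98,54]]))
# which scene corner matches: world +x (top img up) ,+y (left)
show("rest",T1([[80,73],[182,76],[178,206],[70,203]]),S([[546,231],[506,266],[424,230],[465,194]]))
show("stage",T1([[254,45],[532,57],[518,326],[236,315]]),S([[524,375],[402,490],[221,385],[346,286]]))
E
```

```text
shaft [[0.4974 0.2191 0.1628]] [0.2695] [0.3135] [0.4974 0.2191 0.1628]
knobtop [[0.4434 0.2228 0.2097]] [0.5179] [0.5754] [0.4434 0.2228 0.2097]
rest [[0.7014 0.3412 0.1197]
 [0.6988 0.2949 0.1196]
 [0.6396 0.2976 0.1178]
 [0.6416 0.3458 0.1187]] [0.0408 0.0521 0.6753 0.6043] [0.0503 0.0658 0.8231 0.7187] [0.6704 0.3199 0.119 ]
stage [[0.7314 0.2689 0.0681]
 [0.723  0.1385 0.0676]
 [0.5928 0.1475 0.0697]
 [0.601  0.2776 0.0681]] [0.0418 0.1523 0.6021 0.3443] [0.055  0.2149 0.7833 0.4205] [0.662  0.2081 0.0684]
```

```bash
cat >> h.py <<'E'
from scipy.spatial.transform import Rotation as R
def rel(p):
    s=manip.sense(); M=R.from_quat(s["tool_rot"]).as_matrix()
    return M.T@(np.array(p)-s["tcp_pos"])/0.03
E
python3 - <<'E'
from h import *
s=manip.sense();M=R.from_quat(s["tool_rot"]).as_matrix();print(s["t"]);print(M)
for p in [(0.252,-0.571,0.33),(0.42,-0.3,0.33),(0.447,0.2225,0.33)]: print(rel(p))
E
```

```text
0.15
[[-0.9148 -0.0004  0.4039]
 [-0.4039  0.0017 -0.9148]
 [-0.0003 -1.     -0.0017]]
[ 0.0066 -3.3153 -0.0157]
[-8.765  -3.3025 -6.0174]
[-16.6232  -3.2735 -21.5866]
```

Request:
{"op": "apply_moves", "data": {
  "motion": [
    [85, 0, -1.6, 0, 0.5],
    [85, 0, -3.3, 0, 1],
    [85, -1.5, -3.3, -1, 1.5],
    [85, -3, -3.3, -2, 2],
    [85, -4.5, -3.3, -3, 2.38],
    [85, -6, -3.3, -4, 2.38],
    [85, -7.5, -3.3, -5, 2.38],
    [85, -8.8, -3.3, -6, 2.38],
    [85, -9.6, -3.3, -7.6, 2.38],
    [85, -10.4, -3.3, -9.2, 2.38],
    [85, -11.2, -3.3, -10.8, 2.38],
    [85, -12, -3.3, -12.4, 2.38]
  ],
  "squeeze": 30
}}

```text
t: 1.65
tcp_pos: [0.4312, -0.0843, 0.3302]
tool_rot: [0.0, 0.707, -0.707, 0.0]
force: [1.0, -0.9, 0.5]
finger_gap: 0.994
```

```bash
python3 - <<'E'
from h import *
s=manip.sense();M=R.from_quat(s["tool_rot"]).as_matrix();print(s["t"],s["tcp_pos"],s["q"]);print(M)
for p in [(0.447,0.2225,0.33),(0.447,0.2225,0.26)]: print(rel(p))
E
```

```text
1.65 [ 0.4312 -0.0843  0.3302] [-0.4485  0.1491  1.7336  0.0002  1.259   1.1223]
[[-1.      0.      0.    ]
 [-0.      0.0002 -1.    ]
 [-0.     -1.     -0.0002]]
[ -0.5257   0.009  -10.225 ]
[ -0.5255   2.3423 -10.2246]
```

Request:
{"op": "apply_moves", "data": {
  "motion": [
    [85, -0.1, 0, -1.5, 0],
    [85, -0.2, 0, -3.3, 0],
    [85, -0.3, 0, -5, 0],
    [85, -0.4, 0, -6.7, 0],
    [85, -0.5, 0, -8.4, 0],
    [85, -0.53, 0, -10.2, 0],
    [85, -0.53, 1, -10.2, 0],
    [85, -0.53, 2, -10.2, 0],
    [85, -0.53, 2.3, -10.2, 0],
    [60, -0.53, 2.3, -10.2, 0]
  ]
}}

```text
t: 2.9
tcp_pos: [0.4473, 0.2198, 0.2611]
tool_rot: [0.0, -0.707, 0.707, 0.0]
force: [1.1, -0.1, -0.3]
finger_gap: 0.814
```

```bash
python3 - <<'E'
from h import *
s=manip.sense();print(s["t"],s["tcp_pos"],s["q"])
c=manip.get_calibration("wrist");print(c)
for n in ["wrist","top","scene"]:cv2.imwrite(f"pics/{n}1.png",manip.snapshot(n)[:,:,::-1])
h=np.array([[0.447,.2225,.21,1],[.4974,.2191,.163,1]])@P("wrist").T;print(h[:,:2]/h[:,2:])
E
```

```text
2.9 [0.4473 0.2198 0.2611] [ 0.2322  0.3191  1.7068 -0.      1.1166  1.8029]
{'intrinsics': array([[404.4672,   0.    , 317.0348],
       [  0.    , 404.4672, 240.7439],
       [  0.    ,   0.    ,   1.    ]]), 'extrinsics': array([[-0.0012,  0.9542,  0.2992,  0.5235],
       [-1.    , -0.0015,  0.0008,  0.2194],
       [ 0.0012, -0.2992,  0.9542,  0.4034],
       [ 0.    ,  0.    ,  0.    ,  1.    ]])}
[[311.1289 271.4837]
 [317.4768 162.6162]]
```

View pics/wrist1.png

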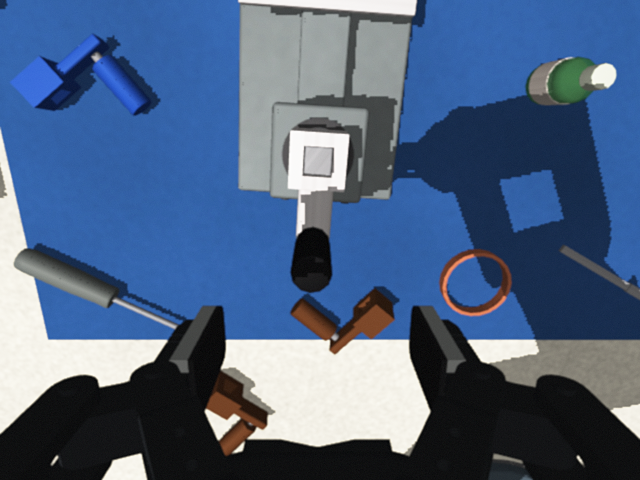

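View pics/scene1.png

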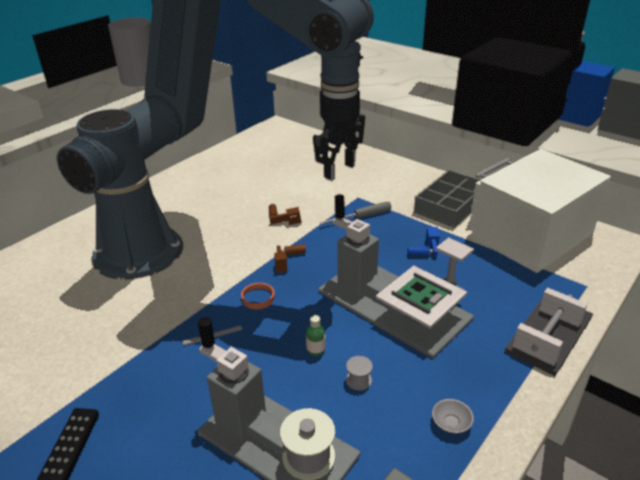

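```bash
python3 - <<'E'
from h import *
s=manip.sense();print(s["t"],s["tcp_pos"],s["finger_gap"],rel((.4472,.2224,.171)))
E
```

```text
3.05 [0.4483 0.22   0.2625] 0.7042758542491947 [ 0.0426  3.0493 -0.0781]
```

Request:
{"op": "apply_moves", "data": {
  "motion": [
    [60, 0.04, 1, -0.08, 0],
    [60, 0.04, 2, -0.08, 0],
    [60, 0.04, 3.05, -0.08, 0],
    [60, 0.04, 3.05, -0.08, 0],
    [60, 0.04, 3.05, -0.08, 0]
  ]
}}

```text
t: 3.68
tcp_pos: [0.4473, 0.2226, 0.1712]
tool_rot: [0.001, 0.707, -0.707, 0.001]
force: [0.1, 0.4, -0.2]
finger_gap: 0.701
```

```bash
python3 - <<'E'
from h import *
s=manip.sense();print(s["t"],s["tcp_pos"],s["finger_gap"],s["force"],rel((.4472,.2224,.171)))
cv2.imwrite("pics/w2.png",manip.snapshot("wrist")[:,:,::-1])
E
```

```text
3.675 [0.4473 0.2226 0.1712] 0.7013045235995246 [ 0.0875  0.4145 -0.2177] [0.0049 0.0058 0.0072]
```

View pics/w2.png

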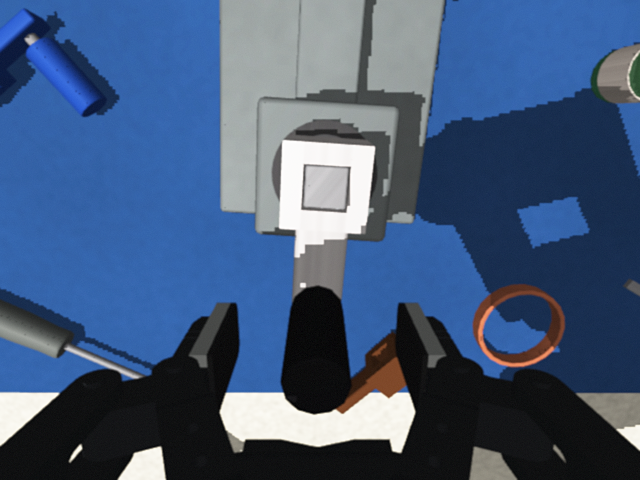

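The knob, around (317,350), stands centred between the pads. Closing.

Request:
{"op": "apply_moves", "data": {
  "motion": [
    [18, 0, 0, 0, 0],
    [18, 0, 0, 0, 0],
    [18, 0, 0, 0, 0],
    [18, 0, 0, 0, 0],
    [18, 0, 0, 0, 0],
    [18, 0, 0, 0, 0],
    [18, 0, 0, 0, 0]
  ],
  "squeeze": 30
}}

```text
t: 4.6
tcp_pos: [0.4464, 0.2225, 0.1704]
tool_rot: [0.0, 0.707, -0.707, 0.001]
force: [-1.2, 0.4, 5.2]
finger_gap: 0.248
```

```bash
python3 - <<'E'
from h import *
s=manip.sense();print(s["t"],s["tcp_pos"],s["finger_gap"],s["force"],s["ft_torque"])
a=np.deg2rad(15*np.arange(1,13))
C=np.array([.4974,.2191]);K=np.array([.4472,.2226])-C
for i in a:
    c,n=np.cos(-i),np.sin(-i); d=np.array([[c,-n],[n,c]])@K-K
    print(np.round(-d/0.03,2))   # tool x=-X, z=-Y
E
```

```text
4.6 [0.4464 0.2225 0.1704] 0.2479076342970207 [-1.221   0.4005  5.1673] [-0.0275  0.0647  0.0039]
[-0.09 -0.43]
[-0.28 -0.82]
[-0.57 -1.15]
[-0.94 -1.39]
[-1.35 -1.53]
[-1.79 -1.56]
[-2.22 -1.47]
[-2.61 -1.27]
[-2.94 -0.98]
[-3.18 -0.62]
[-3.32 -0.2 ]
[-3.35  0.23]
```

Request:
{"op": "apply_moves", "data": {
  "motion": [
    [18, -0.09, 0, -0.43, 0],
    [18, -0.28, 0, -0.82, 0],
    [18, -0.57, 0, -1.15, 0],
    [18, -0.94, 0, -1.39, 0],
    [18, -1.35, 0, -1.53, 0],
    [18, -1.79, 0, -1.56, 0],
    [18, -1.79, 0, -1.56, 0]
  ]
}}

```text
t: 5.48
tcp_pos: [0.5011, 0.2697, 0.1715]
tool_rot: [0.001, 0.707, -0.707, 0.001]
force: [-0.8, 0.3, 10.7]
finger_gap: 0.251
```

```bash
python3 - <<'E'
from h import *
s=manip.sense();print(s["t"],s["tcp_pos"],s["finger_gap"],s["force"],s["ft_torque"])
for n in ["wrist","scene"]:cv2.imwrite(f"pics/{n}3.png",manip.snapshot(n)[:,:,::-1])
a=cv2.imread("pics/scene3.png")[150:330,310:490];cv2.imwrite("pics/s3.png",cv2.resize(a,None,fx=3.333,fy=3.333))
E
```

```text
5.475 [0.5011 0.2697 0.1715] 0.25115553419583453 [-0.8103  0.3445 10.7033] [-0.3641  0.4503 -0.0071]
```

View pics/wrist3.png

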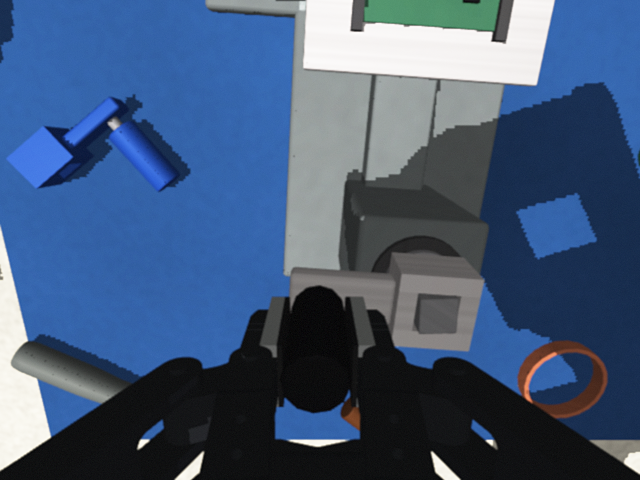

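View pics/s3.png

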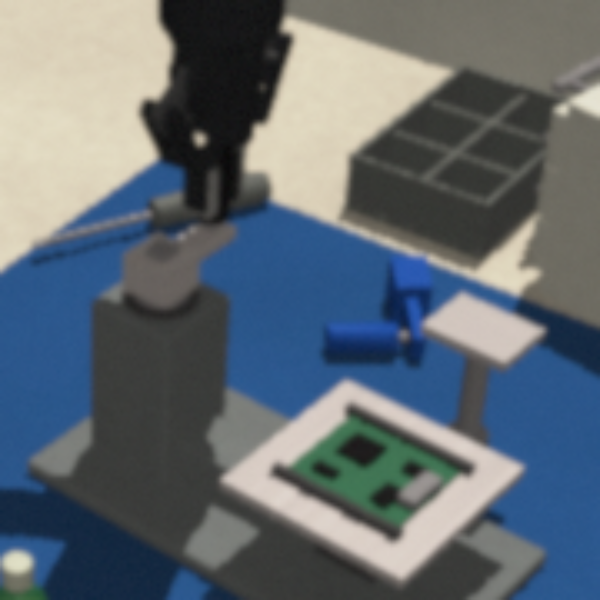

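Request:
{"op": "apply_moves", "data": {
  "motion": [
    [18, -0.43, 0, 0.09, 0],
    [18, -0.82, 0, 0.29, 0],
    [18, -1.15, 0, 0.58, 0],
    [18, -1.39, 0, 0.94, 0],
    [18, -1.53, 0, 1.36, 0],
    [18, -1.56, 0, 1.79, 0],
    [18, -1.47, 0, 2.22, 0],
    [18, -1.28, 0, 2.61, 0],
    [18, -0.99, 0, 2.94, 0],
    [18, -0.62, 0, 3.18, 0],
    [18, -0.21, 0, 3.32, 0],
    [18, 0.23, 0, 3.35, 0]
  ]
}}

```text
t: 7.08
tcp_pos: [0.4964, 0.1693, 0.1717]
tool_rot: [0.003, 0.708, -0.706, 0.003]
force: [3.0, 3.4, 5.2]
finger_gap: 0.251
```

```bash
python3 - <<'E'
from h import *
s=manip.sense();print(s["t"],s["tcp_pos"],s["finger_gap"],s["force"],s["ft_torque"])
for n in ["wrist","scene"]:cv2.imwrite(f"pics/{n}4.png",manip.snapshot(n)[:,:,::-1])
a=cv2.imread("pics/scene4.png")[150:330,310:490];cv2.imwrite("pics/s4.png",cv2.resize(a,None,fx=3.333,fy=3.333))
s=manip.sense();print(s["t"],s["tcp_pos"],s["finger_gap"],s["force"],s["ft_torque"])
E
```

```text
7.075 [0.4964 0.1693 0.1717] 0.2511499854789123 [3.0385 3.3855 5.182 ] [ 0.8623 -0.4435  0.0116]
7.175 [0.4942 0.1695 0.1715] 0.24734217829736868 [-0.7601  1.2496  8.3919] [0.4775 0.2344 0.0128]
```

View pics/wrist4.png

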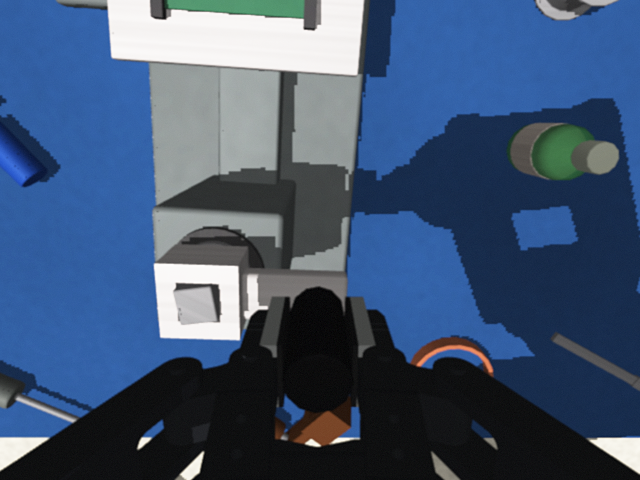

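View pics/s4.png

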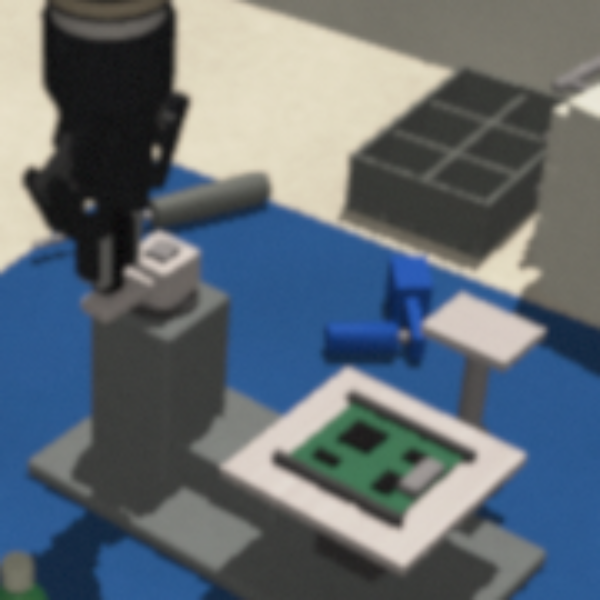

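Request:
{"op": "apply_moves", "data": {
  "motion": [
    [18, 0.43, 0, -0.09, 0],
    [18, 0.82, 0, -0.29, 0],
    [18, 1.15, 0, -0.58, 0],
    [18, 1.39, 0, -0.94, 0],
    [18, 1.53, 0, -1.36, 0],
    [18, 1.56, 0, -1.79, 0],
    [18, 1.47, 0, -2.22, 0],
    [18, 1.28, 0, -2.61, 0],
    [18, 0.99, 0, -2.94, 0],
    [18, 0.62, 0, -3.18, 0],
    [18, 0.21, 0, -3.32, 0],
    [18, -0.23, 0, -3.35, 0]
  ]
}}

```text
t: 8.68
tcp_pos: [0.4994, 0.2699, 0.1713]
tool_rot: [-0.001, 0.707, -0.707, 0.0]
force: [-3.7, -0.0, 11.4]
finger_gap: 0.251
```

Request:
{"op": "apply_moves", "data": {
  "motion": [
    [18, -0.43, 0, 0.09, 0],
    [18, -0.82, 0, 0.29, 0],
    [18, -1.15, 0, 0.58, 0],
    [18, -1.39, 0, 0.94, 0],
    [18, -1.53, 0, 1.36, 0],
    [18, -1.56, 0, 1.79, 0],
    [18, -1.47, 0, 2.22, 0],
    [18, -1.28, 0, 2.61, 0],
    [18, -0.99, 0, 2.94, 0],
    [18, -0.62, 0, 3.18, 0],
    [18, -0.21, 0, 3.32, 0],
    [18, 0.23, 0, 3.35, 0]
  ]
}}

```text
t: 10.18
tcp_pos: [0.4964, 0.1693, 0.1716]
tool_rot: [0.003, 0.708, -0.706, 0.003]
force: [3.0, 2.9, 5.4]
finger_gap: 0.244
```

```bash
python3 - <<'E'
from h import *
for n in ["wrist","scene"]:cv2.imwrite(f"pics/{n}5.png",manip.snapshot(n)[:,:,::-1])
a=cv2.imread("pics/scene5.png")[150:330,310:490];cv2.imwrite("pics/s5.png",cv2.resize(a,None,fx=3.333,fy=3.333))
s=manip.sense();print(s["t"],s["tcp_pos"],s["finger_gap"],s["force"],s["ft_torque"])
E
```

```text
10.275 [0.4942 0.1694 0.1715] 0.24793913966274891 [0.5165 1.5368 7.8749] [0.5147 0.22   0.0288]
```

View pics/wrist5.png

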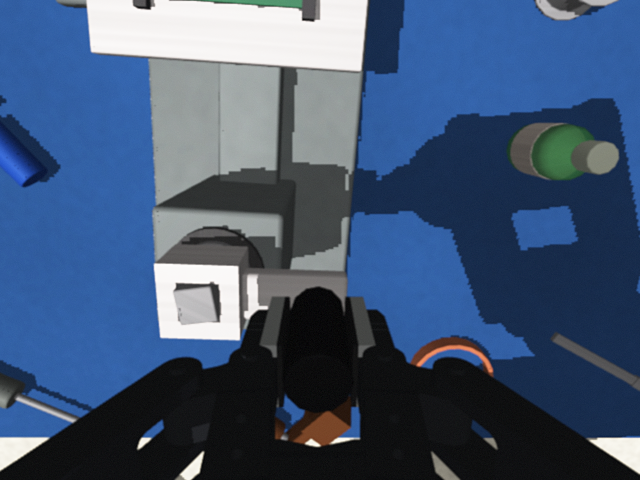

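View pics/s5.png

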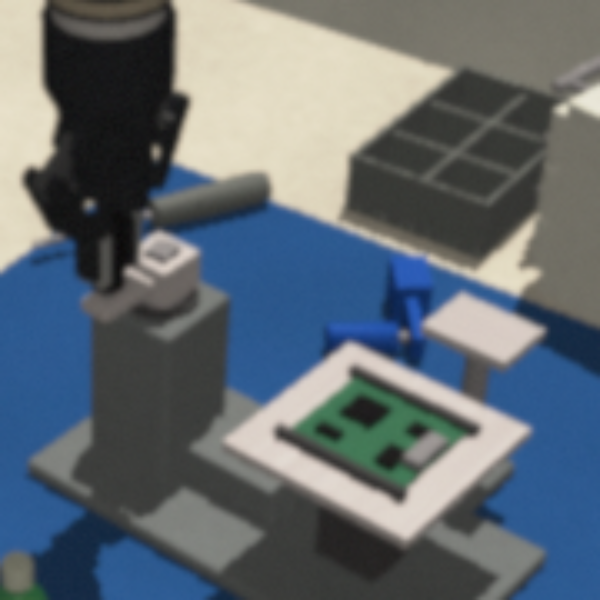

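Request:
{"op": "apply_moves", "data": {
  "motion": [
    [18, 0.43, 0, -0.09, 0],
    [18, 0.82, 0, -0.29, 0],
    [18, 1.15, 0, -0.58, 0],
    [18, 1.39, 0, -0.94, 0],
    [18, 1.53, 0, -1.36, 0],
    [18, 1.56, 0, -1.79, 0],
    [18, 1.47, 0, -2.22, 0],
    [18, 1.28, 0, -2.61, 0],
    [18, 0.99, 0, -2.94, 0],
    [18, 0.62, 0, -3.18, 0],
    [18, 0.21, 0, -3.32, 0],
    [18, -0.23, 0, -3.35, 0]
  ]
}}

```text
t: 11.78
tcp_pos: [0.4994, 0.2699, 0.1714]
tool_rot: [-0.001, 0.707, -0.707, 0.0]
force: [-3.8, -0.0, 11.5]
finger_gap: 0.249
```

Request:
{"op": "apply_moves", "data": {
  "motion": [
    [18, -0.43, 0, 0.09, 0],
    [18, -0.82, 0, 0.29, 0],
    [18, -1.15, 0, 0.58, 0],
    [18, -1.39, 0, 0.94, 0],
    [18, -1.53, 0, 1.36, 0],
    [18, -1.56, 0, 1.79, 0],
    [18, -1.56, 0, 1.79, 0]
  ]
}}

```text
t: 12.65
tcp_pos: [0.5487, 0.2155, 0.1717]
tool_rot: [0.002, 0.708, -0.707, 0.001]
force: [0.4, 0.1, 8.6]
finger_gap: 0.249
```

```bash
python3 - <<'E'
from h import *
for n in ["top","scene"]:cv2.imwrite(f"pics/{n}6.png",manip.snapshot(n)[:,:,::-1])
a=cv2.imread("pics/scene6.png")[150:330,310:490];cv2.imwrite("pics/s6.png",cv2.resize(a,None,fx=3.33333,fy=3.33333,interpolation=cv2.INTER_CUBIC))
a=cv2.imread("pics/top6.png")[130:250,190:320];cv2.imwrite("pics/t6.png",cv2.resize(a,None,fx=5,fy=5,interpolation=cv2.INTER_CUBIC))
s=manip.sense();print(s["t"],s["tcp_pos"],s["finger_gap"],s["force"],s["ft_torque"])
E
```

```text
12.75 [0.5487 0.2156 0.1717] 0.24807776346169944 [1.3061 0.3859 9.2005] [-0.0282  0.1777 -0.0158]
```

View pics/t6.png

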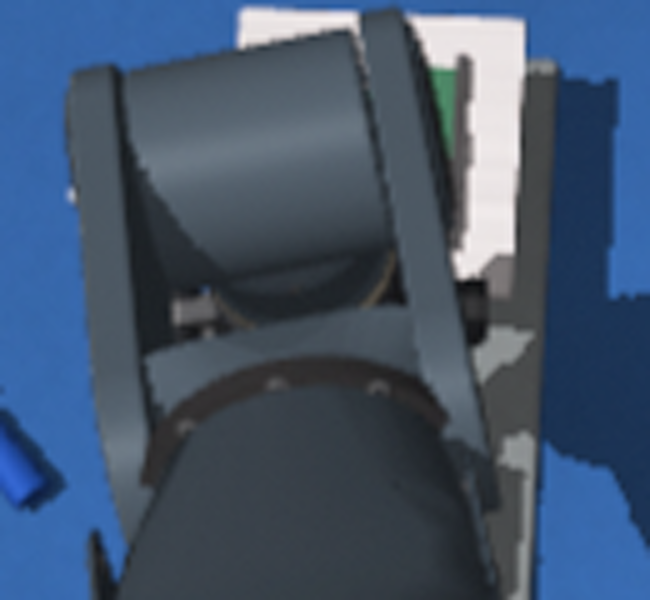

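View pics/s6.png

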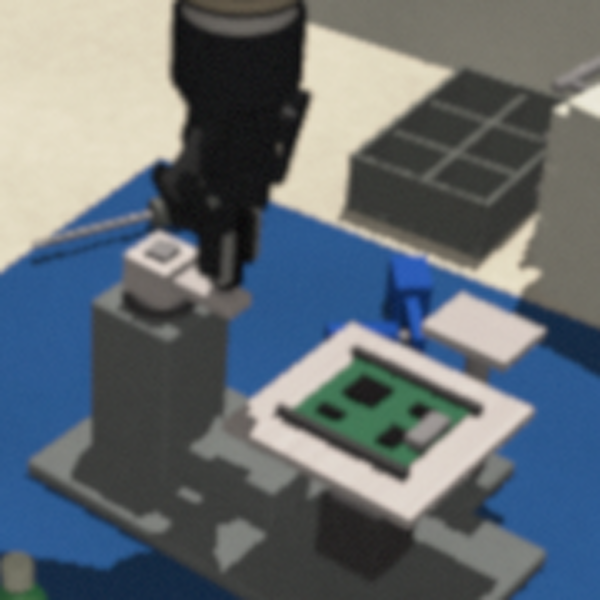

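```bash
python3 - <<'E'
from h import *
c=lambda p,s,o:(np.array(p,float)+.5)/s-.5+np.array(o)
print(tri(c([[241,8],[526,19]],5,(190,130)),c([[534,410],[411,524]],3.33333,(310,150))))
# scene-only: expected px of stage corners for various z
for z in [.110,.1145,.119,.123]:
    h=np.array([[.7314,.2689,z,1],[.723,.1385,z,1],[.601,.2776,z,1]])@P("scene").T; q=h[:,:2]/h[:,2:]; print(z,((q-[310,150]+.5)*3.33333-.5).round(0).tolist())
E
```

```text
(array([[0.731 , 0.2684, 0.1184],
       [0.7234, 0.139 , 0.1172]]), array([0.0673, 0.0359]), array([0.0878, 0.0503]))
0.11 [[533.0, 421.0], [408.0, 534.0], [350.0, 334.0]]
0.1145 [[534.0, 415.0], [409.0, 528.0], [350.0, 328.0]]
0.119 [[535.0, 409.0], [410.0, 522.0], [351.0, 322.0]]
0.123 [[536.0, 404.0], [411.0, 516.0], [351.0, 317.0]]
```

Triangulated, the stage is at z ≈ 0.118 and the rest at 0.119, so it is level. Releasing in place.

Request:
{"op": "apply_moves", "data": {
  "motion": [
    [30, 0, 0, 0, 0],
    [45, 0, 0, 0, 0],
    [70, 0, 0, 0, 0],
    [70, 0, 0, 0, 0],
    [70, 0, 0, 0, 0],
    [70, 0, 0, 0, 0]
  ]
}}

```text
t: 13.5
tcp_pos: [0.5466, 0.2156, 0.1698]
tool_rot: [0.0, -0.707, 0.707, -0.0]
force: [0.4, -0.3, -0.6]
finger_gap: 0.816
```

```bash
python3 - <<'E'
from h import *
s=manip.sense();print(s["t"],s["tcp_pos"],s["finger_gap"],s["force"])
cv2.imwrite("pics/w7.png",manip.snapshot("wrist")[:,:,::-1])
E
```

```text
13.5 [0.5466 0.2156 0.1698] 0.8160268595520211 [ 0.3983 -0.2874 -0.6475]
```

View pics/w7.png

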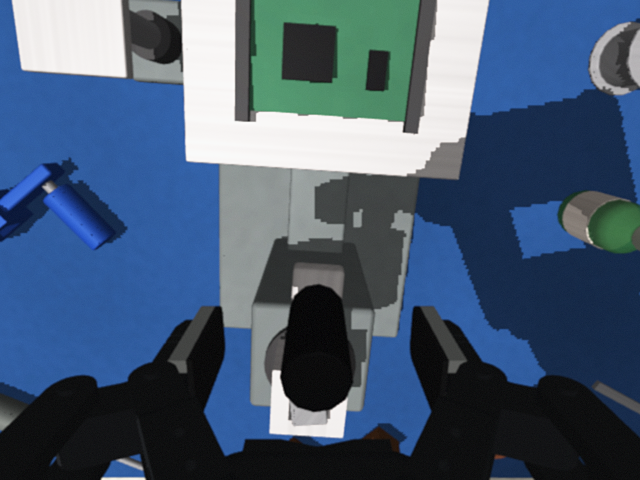

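The knob is free between the open pads, at (317,350). Next I'll lift straight up and swing back to the robot's side and the right, clear of both stations, to look.

Request:
{"op": "apply_moves", "data": {
  "motion": [
    [70, 0, -1, 0, 0],
    [70, 0, -2.5, 0, 0],
    [70, 0, -4, 0, 0],
    [70, 0, -5, 0, 0],
    [70, 0.5, -5, 1.5, 0],
    [70, 1, -5, 3, 0],
    [70, 1.5, -5, 4.5, 0],
    [70, 2, -5, 6, 0],
    [70, 2.5, -5, 7.5, 0],
    [70, 2.5, -5, 9, 0],
    [70, 2.5, -5, 9, 0]
  ]
}}

```text
t: 14.92
tcp_pos: [0.4719, -0.0572, 0.3201]
tool_rot: [-0.002, -0.707, 0.707, 0.001]
force: [-0.8, 0.3, -0.4]
finger_gap: 0.819
```

```bash
python3 - <<'E'
from h import *
s=manip.sense();print(s["t"],s["tcp_pos"],s["force"])
for n in ["top","scene"]:cv2.imwrite(f"pics/{n}8.png",manip.snapshot(n)[:,:,::-1])
a=cv2.imread("pics/scene8.png")[170:350,310:490];cv2.imwrite("pics/s8.png",cv2.resize(a,None,fx=3.33333,fy=3.33333,interpolation=cv2.INTER_CUBIC))
a=cv2.imread("pics/top8.png")[130:250,190:320];cv2.imwrite("pics/t8.png",cv2.resize(a,None,fx=5,fy=5,interpolation=cv2.INTER_CUBIC))
E
```

```text
14.925 [ 0.4719 -0.0572  0.3201] [-0.7848  0.3354 -0.4248]
```

View pics/t8.png

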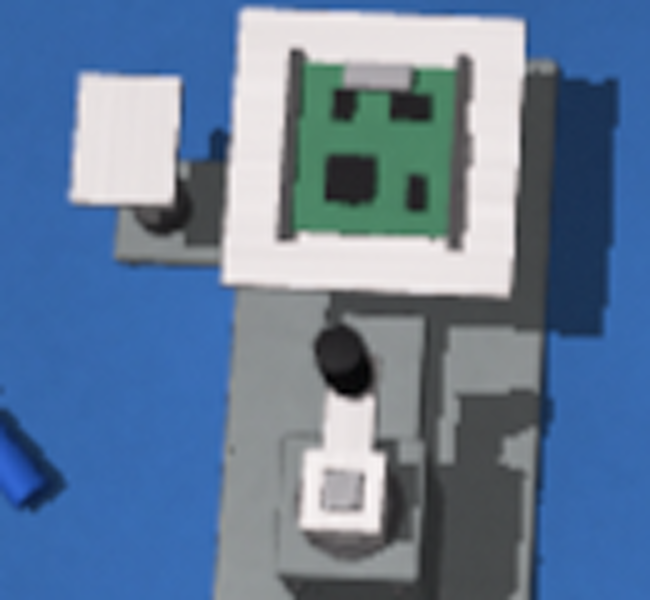

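View pics/s8.png

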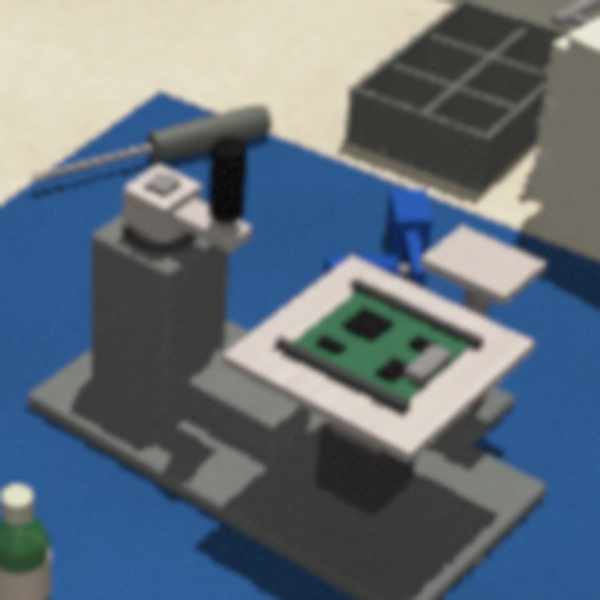

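View pics/scene8.png

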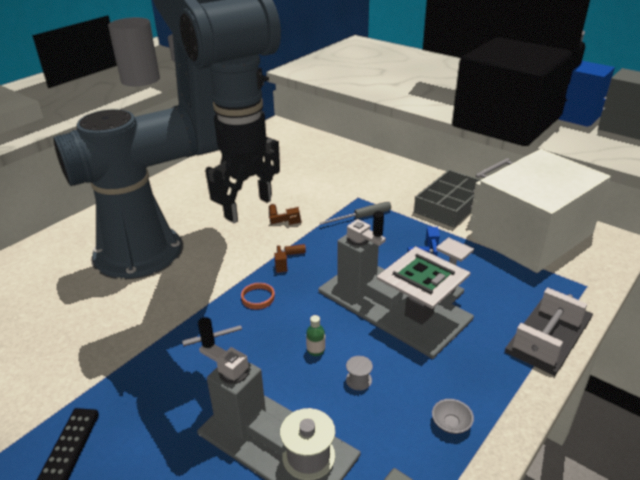

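```bash
python3 - <<'E'
from h import *
c=lambda p,s,o:(np.array(p,float)+.5)/s-.5+np.array(o)
T=lambda p:c(p,5,(190,130));S=lambda p:c(p,3.33333,(310,170))
a=tri(T([[241,8],[526,19],[511,297],[222,284]]),S([[535,345],[409,458],[224,354],[351,255]]));print(a,a[0].mean(0))
print(tri(T([[343,490],[342,348]]),S([[163,184],[229,145]])))
s=manip.sense();print(s["t"],abs(s["qd"]).max())
print(manip.sign_off())
E
```

```text
(array([[0.7316, 0.2687, 0.1172],
       [0.7231, 0.1387, 0.117 ],
       [0.5929, 0.1481, 0.1192],
       [0.6013, 0.2766, 0.1198]]), array([0.0127, 0.2023, 0.3906, 0.1431]), array([0.0166, 0.2837, 0.5036, 0.1729])) [0.6622 0.208  0.1183]
(array([[0.4976, 0.219 , 0.1617],
       [0.5473, 0.2142, 0.2124]]), array([0.2596, 0.3281]), array([0.3022, 0.3888]))
15.025 0.030613904158879032
the job is handed in; nothing more can be done
None
```

The stage is wound up level with the rest plate, and the job was handed in at about 15 s. The hand-in itself reports no verdict.

I gripped the lift's crank by its knob, wound it 2.5 turns clockwise in quarter- and half-turn arcs, let go, lifted straight up and moved clear.

Last checks, by triangulating the top and scene pictures:
- **Stage level:** the stage's top face is at z ≈ 0.118 m and the rest's at ≈ 0.119 m, so about 1 mm apart. The four stage corners scatter by about 3 mm.
- **Crank seating:** the knob is about 50 mm from the shaft axis and looks upright. Its top came out at 0.212 m, against 0.210 m at the start. I put the 2 mm difference down to measurement error.
- **Forces:** at the readings I took, the tool pressed down on the crank with at most about 11.5 N. The robot was touching nothing at the end.
- **Winder:** its crank still looks as it did at the start in the picture. I did not measure its position again.

No check failed or disagreed.

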